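# Stand a firebrick tile up as a flame shield

### The arm

A 6-joint arm with a two-finger parallel gripper is mounted at the origin on the work surface. World frame = base frame: x ahead of the robot, y to its left, z up, the work surface at z = 0. Lengths are in mm, angles in rad, forces in N, time in s.
With the tool pointing down it reaches from about 350 to 975 mm from the base axis. Payload 7.1 kg.
Tool frame: the origin (TCP) lies on the front face of the gripper's body, between the roots of the fingers; the fingertips stand 80 mm ahead of it and the grasp point (between the pads) lies 61 mm ahead of it (env.tips_ahead is the distance from the TCP to the fingertips, in mm); z points along the fingers, y is the line along which they close (so a half turn about z gives the same grasp; the last joint's range is limited). The gripper opens to 88 mm and grips with 3 to 60 N. Pads are 20 mm wide; open, the fingers measure 115 mm over their backs; the gripper's body (75 mm by 178 mm) begins 61 mm behind the grasp point.
Start: joints at [-1.325, 0.423, 1.63, -0, 1.089, -0.019], TCP at [163.591, -603.194, 302.675] pointing down, gripper open.
Joint ranges: [-3, 3], [-0.9, 2.11], [0.09, 2.58], [-1.31, 4.45], [0.11, 2.69], [-2.54, 2.54]. Speed limits (rad/s): [2.39, 2.39, 3.01, 3.14, 3.14, 3.14].

### API

Orientations are given as a unit quaternion [x, y, z, w].
In Python, from station import env, set_gripper, viewer, workorder gives the robot as it stands. Calls block until the motion is done:
- env.reach(position, orientation): joint-space move of the TCP to a pose.
- env.move_l(position, rot=None, rate=150, f_stop=None): straight line of the TCP; rot=None keeps the orientation; rate is the mean speed in mm/s. With f_stop (N) it stops when the force on the tool has changed by that much, and returns True; else False.
- env.move_joints(angles): joint-space move.
- set_gripper(opening): finger opening in mm; the grip force is fixed at half the most; returns when the fingers have stopped.
- env.hold(seconds).
- env.ik(position, orientation): joint angles nearest the present ones, or None.
- env.read_state(): the state.
- viewer.camera(name): name is "scene" or "top" or "wrist"; returns the picture (400x640x3 uint8, blue, green, red); there is no depth.
- viewer.camera_params(name): a dict with "fx", "fy", "cx", "cy" (pixels), "pose" (4x4, takes a point from camera to world coordinates); the wrist camera has in their place "tool_from_camera" (4x4, takes a point from camera to tool coordinates, whose origin is the TCP and whose axes are the flange's). Camera axes: x right, y up, looking along -z (the intrinsics and any distortion apply to the point x, -y, -z); pixel columns grow to the right and rows downward; lengths in mm; the calibration is good to about 2 mm. A picture is of the moment at which its call begins: read the wrist's pose just before it. camera_params takes no time and is no camera call.
A pose or a line that the arm cannot do raises env.IKError and nothing moves.
- workorder.sign_off(): hands the job in; it is judged then, once.
The state is a dict: "time_s": time; "qpos": joint angles; "dq": joint speeds; "tau": joint torques, N m; "tool_pos": TCP position; "orientation": TCP orientation; "force": force on the tool from outside, world axes, zero at the start; "wrist_torque": the same for the moment, N m; "width": finger opening in mm; "grip_force": force on a finger pad.
Only numpy, scipy, OpenCV 4.12 (cv2) and the standard library are available. Lean on these libraries where they do the work, as an engineer would, in place of code of your own. Each camera call takes 0.05 s, during which the arm holds its last target. There are 200 camera calls.

### The job

Take the longer of the two firebrick tiles off the sloping rest and stand it upright on its long thin edge in the middle of the bright steel plate of the brazing stand, lengthwise along the plate, so that it shields what lies beyond the clamped tube. Firebrick chips: set it down gently, and leave the shorter tile where it leans.

Things in the scene. Friction and masses are not known exactly. Their poses are not given: they have to be found in the camera images.
- long_tile_mid (a point): Centre of the long firebrick tile, a plain buff slab 24 mm thick (its x), 130 mm long (its y) and 100 mm high (its z), 0.19 to 0.38 kg. It starts leaning on the rest, 40 degrees from upright, top towards the robot, one long edge on the rest's ledge; its z points up along the leaning slab to its upper long edge. The rest supports only the lower 58 mm of its underside: the upper 42 mm stand free on both faces.
- short_tile_mid (a point): Centre of the short firebrick tile, the same material, 24 mm thick (its x), 80 mm long (its y), 100 mm high (its z), leaning beside the long one on the same rest, on its left or right, 35 mm between them. To be left there.
- rest: Sloping steel rest fixed to the bench, 290 mm long (its y), 80 mm deep, 65 mm high; origin under it at bench level. Its sheet leans 40 degrees from upright towards its -x side (the robot's); the ledge under the tiles is 30 mm above the bench at the origin's x; the two tiles stand 70 mm either side of the origin along y.
- plate_mid (a point): Centre of the top face of the brazing stand's flat bright steel plate, 10 mm above the bench, 90 mm (its x) by 180 mm (its y); z up. Fixed to the bench. On its -x side (the robot's) a 10 mm copper tube runs along y, 85 mm from this point and 75 mm above the bench, held by a 44 mm wide post at x -85, y +135 mm, which with its screw is 120 mm high.
There are look-alikes about, which are no part of the job. Leave any green or orange look-alike of the part that bears long_tile_mid alone.

How it is judged (in metres and radians):
At the end, for the whole second after the job is handed in: The long tile is at rest on a long edge on the plate, upright within 10 degrees, its centre within 20 mm of the plate's centre, its length along the plate's long side within 12 degrees (either way round), the short tile within 20 mm of its start (horizontal distance between long_tile_mid and plate_mid below 0.02 m and z of long_tile_mid in the frame of plate_mid between 0.044 and 0.056 m and (angle between long_tile_mid's own z axis and vertical below 0.18 rad or angle between long_tile_mid's own z axis and vertical above 2.96 rad) and angle between the y axis of long_tile_mid and the y axis of plate_mid, either way round below 0.21 rad and linear speed of long_tile below 0.02 m/s and distance of short_tile_mid from where it was at the start of the episode below 0.02 m); the robot touches nothing.
It fails at once if the long tile moves faster than 0.3 m/s within 25 mm above the plate (dropped or slammed down) (linear speed of long_tile above 0.3 m/s and z of long_tile_mid in the frame of plate_mid below 0.075 m and horizontal distance between long_tile_mid and plate_mid below 0.08 m).
It fails at once if the long tile is knocked against the brazing stand with more than 80 N (contact force between long_tile and stand above 80 N).
It fails at once if the short tile is moved more than 20 mm (distance of short_tile_mid from where it was at the start of the episode above 0.02 m).
It also fails if it takes over 38 s, if anything falls off the work surface, if the arm or the gripper's body presses on something with over 40 N, if the wrist force passes 120 N, or if a joint passes its speed limit or range.

## Working session

There is one attempt and no reset: what is moved stays moved. The work goes in short steps, each a Python script; the robot and the scene stay as the last script left them, time stands still between calls to the robot, and variables do not carry over. Pictures are saved under pics/ and viewed, at most 10 in all, crops included, and the job is handed in when it is done.

```bash
mkdir -p pics; ls
python3 - <<'E'
from station import env, viewer
import cv2, numpy as np
np.set_printoptions(precision=4,suppress=True)
for n in ("scene","top"):
    im=viewer.camera(n); cv2.imwrite(f"pics/{n}0.png",im); p=viewer.camera_params(n); print(n,p)
print(viewer.camera_params("wrist"))
print(env.read_state())
E
```

```text
pics
scene {'fx': 366.47791091903485, 'fy': 366.47791091903485, 'cx': 328.79203393774776, 'cy': 195.1139414059262, 'pose': array([[  -0.425 ,   -0.523 ,    0.7388, 1204.0746],
       [   0.9051,   -0.2305,    0.3574,  315.8007],
       [  -0.0166,    0.8206,    0.5713,  623.897 ],
       [   0.    ,    0.    ,    0.    ,    1.    ]])}
top {'fx': 442.97230754866615, 'fy': 442.97230754866615, 'cx': 311.7656074405866, 'cy': 192.81615761365143, 'pose': array([[   0.0173,    0.9908,   -0.1343,  348.8152],
       [  -0.9998,    0.0178,    0.0021,  -16.9245],
       [   0.0045,    0.1343,    0.9909, 1153.2572],
       [   0.    ,    0.    ,    0.    ,    1.    ]])}
{'fx': 351.15789457961233, 'fy': 351.15789457961233, 'cx': 329.660283044371, 'cy': 204.71626862300957, 'tool_from_camera': array([[  0.0003,   0.9571,   0.2897,  78.5111],
       [  1.    ,  -0.0003,  -0.    ,  -0.3664],
       [  0.0001,   0.2897,  -0.9571, -82.0692],
       [  0.    ,   0.    ,   0.    ,   1.    ]])}
{'time_s': 0.1, 'qpos': array([-1.325 ,  0.4238,  1.6306, -0.    ,  1.0886, -0.019 ]), 'dq': array([ 0.0015, -0.0022, -0.0028,  0.0006,  0.001 ,  0.0007]), 'tau': array([ -0.0009, -54.5618, -27.4323,   0.0645,   0.0188,  -0.    ]), 'tool_pos': array([ 163.5105, -602.8396,  301.9951]), 'orientation': array([ 0.9912,  0.132 , -0.0001, -0.0007]), 'force': array([-0.2477,  0.0193,  0.5036]), 'wrist_torque': array([ 0.0117, -0.0268,  0.0582]), 'grip_force': 0.0, 'width': 88.2428942894298}
```

View pics/scene0.png

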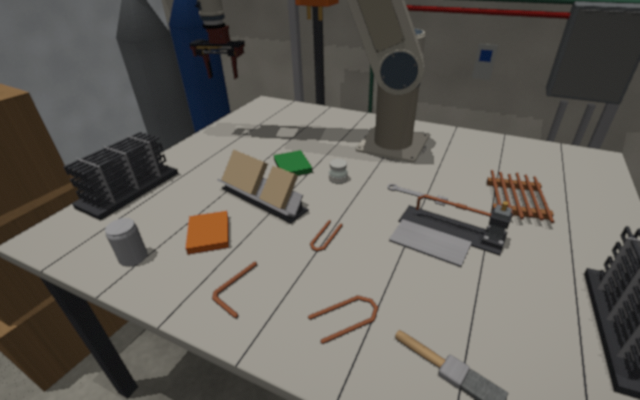

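View pics/top0.png

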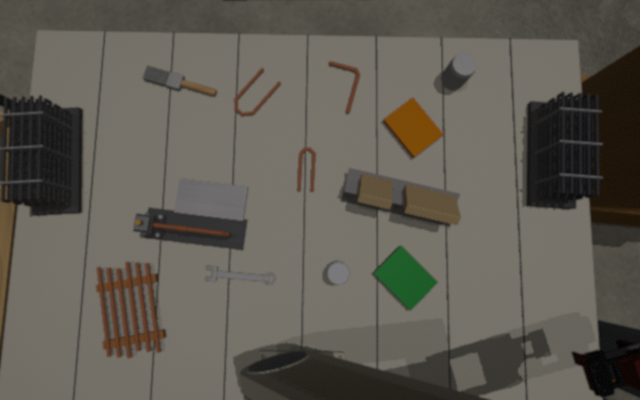

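The top view shows two buff tiles on the rest, at (376,190) and (432,204), with the rest spanning about (346,180)–(458,213). The bright plate is at (211,199), its dark stand and tube lie below it, and the post is at (145,223).

Candidates for the long tile:
- **Buff (432,204):** the longer of the two.
- **Buff (376,190):** the shorter one.
- **Orange (412,127) and green (405,277):** look-alikes.

I choose (432,204). Next I'll get its rough position.

```bash
cat > h.py <<'E'
import numpy as np, cv2
from scipy.spatial.transform import Rotation as R
from station import env, viewer, set_gripper, workorder
np.set_printoptions(precision=1,suppress=True)
def wpose(s):
    T=np.eye(4); T[:3,:3]=R.from_quat(s["orientation"]).as_matrix(); T[:3,3]=s["tool_pos"]
    return T@viewer.camera_params("wrist")["tool_from_camera"]
def ray(name,uv,T=None):
    p=viewer.camera_params(name); T=p["pose"] if T is None else T
    d=T[:3,:3]@np.array([(uv[0]-p["cx"])/p["fx"],-(uv[1]-p["cy"])/p["fy"],-1.])
    return T[:3,3],d/np.linalg.norm(d)
def onz(r,z): return r[0]+r[1]*(z-r[0][2])/r[1][2]
def tri(rs):
    A=sum(np.eye(3)-np.outer(d,d) for o,d in rs); b=sum((np.eye(3)-np.outer(d,d))@o for o,d in rs)
    p=np.linalg.solve(A,b); return p,[round(float(np.linalg.norm(np.cross(p-o,d))),1) for o,d in rs]
def buff(im):
    h=cv2.cvtColor(im,cv2.COLOR_BGR2HSV); return cv2.inRange(h,(8,60,60),(25,150,255))
def blobs(m,amin):
    m=cv2.morphologyEx(m,cv2.MORPH_OPEN,np.ones((3,3),np.uint8))
    return [c for c in cv2.findContours(m,cv2.RETR_EXTERNAL,cv2.CHAIN_APPROX_NONE)[0] if cv2.contourArea(c)>amin]
def down(yaw,tilt=0):  # tool x at yaw, tool z tilted forwards by tilt
    c,s=np.cos(tilt),np.sin(tilt); X=np.array([0,1,0]);Z=np.array([s,0,-c]);Y=np.cross(Z,X)
    return (R.from_euler('z',yaw)*R.from_matrix(np.column_stack([X,Y,Z]))).as_quat()
E
python3 - <<'E'
from h import *
for n in("top","scene"):
    im=cv2.imread(f"pics/{n}0.png")
    hsv=cv2.cvtColor(im,cv2.COLOR_BGR2HSV)
    for u,v in ([(376,190),(432,204),(211,199),(412,127),(300,120)] if n=="top" else [(244,172),(278,186),(430,240)]): print(n,u,v,hsv[v,u])
    for c in blobs(buff(im),100):
        r=cv2.minAreaRect(c); print(n,"buff",r,cv2.contourArea(c)); 
        if n=="top": print([onz(ray(n,q),80) for q in cv2.boxPoints(r)])
im=cv2.imread("pics/top0.png")
print("plate",onz(ray("top",(211,199)),10))
g=cv2.cvtColor(im,cv2.COLOR_BGR2GRAY); print(g[199,165:260:4],g[165:225:3,211])
E
```

```text
top 376 190 [ 18 103  97]
top 432 204 [ 18 103  97]
top 211 199 [  0   7 111]
top 412 127 [ 18 251 123]
top 300 120 [ 20  26 120]
top buff ((7.0, 268.0), (136.0, 14.0), 90.0) 1053.5
[array([463.1, 738.6,  80. ]), array([463.7, 704.6,  80. ]), array([144.4, 670.3,  80. ]), array([143.9, 702.9,  80. ])]
top buff ((431.6191101074219, 204.5998077392578), (59.94339370727539, 28.767269134521484), 13.392498016357422) 1471.0
[array([ 451.9, -232.5,   80. ]), array([ 521.1, -249.5,   80. ]), array([ 489.3, -391.9,   80. ]), array([ 420.6, -373.7,   80. ])]
top buff ((375.8033752441406, 191.68539428710938), (36.05247497558594, 28.707063674926758), 12.994616508483887) 890.5
[array([ 474.5, -125.1,   80. ]), array([ 544.1, -140.7,   80. ]), array([ 525.4, -227. ,   80. ]), array([ 456.2, -210.7,   80. ])]
top buff ((260.4576721191406, 100.99129486083984), (13.525693893432617, 51.8620719909668), 56.63363265991211) 166.0
[array([701.3, 176.7,  80. ]), array([778.1,  70.2,  80. ]), array([748.7,  50.6,  80. ]), array([672.5, 156.9,  80. ])]
top buff ((198.0413055419922, 87.36238861083984), (36.3016
[... 1005 characters left out ...]
 202.67758178710938), (10.2562255859375, 82.36920928955078), 62.52556610107422) 661.0
scene buff ((520.8336791992188, 196.22006225585938), (69.77938842773438, 43.44829177856445), 6.842772960662842) 1594.0
scene buff ((278.2603454589844, 187.224853515625), (26.543701171875, 36.769554138183594), 22.380136489868164) 881.5
scene buff ((243.8965606689453, 172.25863647460938), (36.02489471435547, 33.61085891723633), 21.801406860351562) 1122.0
scene buff ((13.0, 92.5), (17.0, 26.0), 90.0) 254.5
plate [482.9 242.   10. ]
[113 115 115 106 105 107 107 107 109 109 108 109 108 109 108 108 108 109
 110 109 105 116 115 117] [117 116 115 116 116 116 108 107 111 109 109 109 108 109 111 110 109  90
  48  51]
```

Run:
```python
from h import *
import json
yaw=-0.215; c=np.array([470,-312.]); ax=np.array([np.cos(yaw),np.sin(yaw)])
out=[]
for i,dx in enumerate((-70,60)):
    p=np.r_[c+dx*ax,300]
    (env.reach if i==0 else env.move_l)(p,down(yaw)); env.hold(.3)
    s=env.read_state(); im=viewer.camera("wrist"); cv2.imwrite(f"pics/w{i}.png",im)
    out.append(wpose(s).tolist()); print(s["time_s"],s["tool_pos"],s["qpos"])
    for q in blobs(buff(im),1500): print(cv2.minAreaRect(q),cv2.approxPolyDP(q,8,True)[:,0].tolist())
json.dump(out,open("w.json","w"))
cv2.imwrite("pics/w01.png",cv2.resize(np.hstack([cv2.imread("pics/w0.png")[:,60:580],cv2.imread("pics/w1.png")[:,60:580]]),(800,308)))
```

```text
1.8417 [ 401.4 -297.6  299.9] [-0.7  0.2  1.9 -0.   1.  -0.4]
((410.6438293457031, 193.0476531982422), (76.55856323242188, 161.401611328125), 2.385944366455078) [[452, 114], [376, 117], [371, 266], [393, 273], [418, 244], [440, 239]]
((420.2234802246094, 36.17781066894531), (83.79438018798828, 74.76948547363281), 1.6365771293640137) [[380, 0], [379, 68], [456, 73], [463, 0]]
3.2083 [ 528.3 -324.8  300.3] [-0.6  0.4  1.6  0.   1.1 -0.4]
((266.2139892578125, 192.70729064941406), (154.95932006835938, 105.27201843261719), 87.75425720214844) [[315, 115], [211, 118], [222, 241], [242, 245], [244, 271], [317, 240]]
((257.0, 37.0), (74.0, 116.0), 90.0) [[199, 0], [206, 68], [315, 73], [314, 0]]
```

View pics/w01.png

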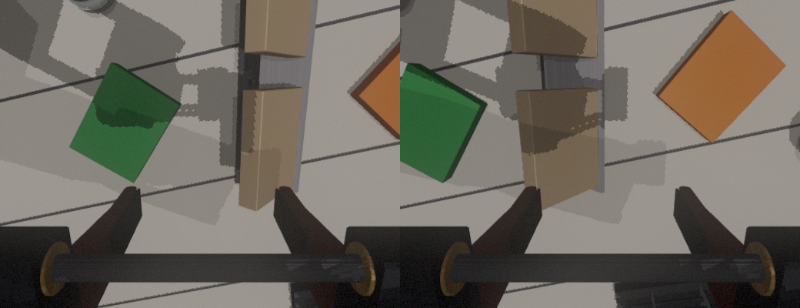

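The left half shows the long tile with its far end at about (245–298,90) and its near end at (253,210). The right half shows it from (517,90) down to the finger at (540,190). The short tile is above it in both views, and the green and orange blocks lie to either side. I'll take one close crop to read the corners.

Run:
```python
from h import *
a=cv2.imread("pics/w0.png")[95:285,360:470]; b=cv2.imread("pics/w1.png")[95:285,195:335]
im=cv2.resize(np.hstack([a,b]),None,fx=3,fy=3,interpolation=cv2.INTER_CUBIC)
cv2.imwrite("pics/crop.png",cv2.convertScaleAbs(im,alpha=1.4)); print(im.shape)
```

```text
(570, 750, 3)
```

View pics/crop.png

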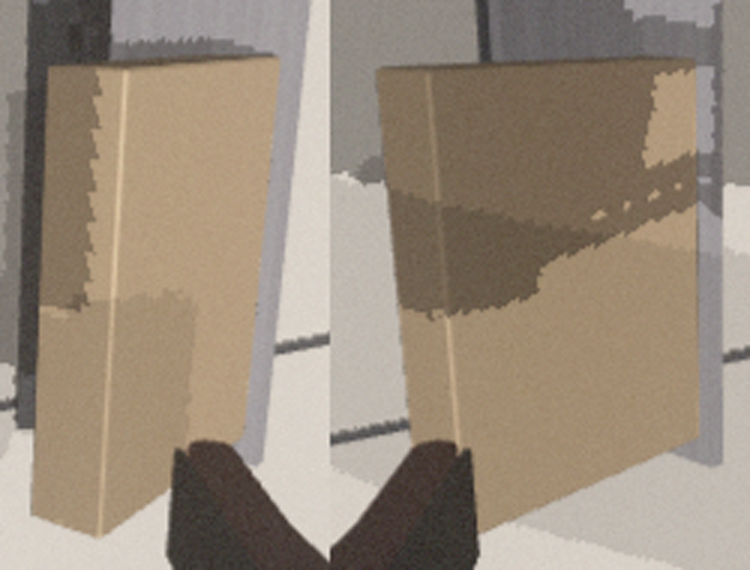

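The crop gives the corners of both views. In each pair the left panel comes first:
- **B, the ridge's far end:** (127,68) / (430,73).
- **A:** (48,68) / (377,69).
- **C:** (278,57) / (696,58).
- **B', the near end:** (98,538) / (468,537).
- **C':** (245,438) / (698,437).

Next I'll triangulate them and check against the given sizes.

Run:
```python
from h import *
import json
T=[np.array(t) for t in json.load(open("w.json"))]
pt={"A":((48,68),(377,69)),"B":((127,68),(430,73)),"C":((278,57),(696,58)),"B2":((98,538),(468,537)),"C2":((245,438),(698,437))}
P={}
for k,(a,b) in pt.items():
    ra=ray("wrist",(360+a[0]/3,95+a[1]/3),T[0]); rb=ray("wrist",(195+(b[0]-330)/3,95+b[1]/3),T[1])
    P[k],e=tri([ra,rb]); print(k,P[k],e)
n=np.linalg.norm
print("AB",n(P["A"]-P["B"]),"BC",n(P["B"]-P["C"]),"BB2",n(P["B"]-P["B2"]),"CC2",n(P["C"]-P["C2"]),"B2C2",n(P["B2"]-P["C2"]))
y=P["B"]-P["B2"]+P["C"]-P["C2"]; print("yaw",np.arctan2(-y[0],y[1]).round(4), "y tilt",y[2]/n(y))
z=P["B"]-P["C"]+P["B2"]-P["C2"]; print("lean deg",np.degrees(np.arctan2(np.hypot(*z[:2]),z[2])))
```

```text
A [ 449.6 -241.5   98.7] [0.1, 0.1]
B [ 467.1 -245.   112.9] [0.4, 0.4]
C [ 529.  -258.6   35.2] [0.1, 0.1]
B2 [ 439.1 -371.7  111.5] [0.2, 0.2]
C2 [ 501.2 -384.1   40.5] [0.3, 0.3]
AB 22.78539540894287 BC 100.3620074805516 BB2 129.71326425214298 CC2 128.60831898318375 B2C2 95.11699187163872
yaw -0.2181 y tilt -0.015070102390514309
lean deg 40.45133616310867
```

The sizes check out: 100, 130 and 23 mm, with a 40° lean and yaw −0.218. Next I'll measure the plate the same way, before grasping.

Run:
```python
from h import *
import json
yaw=-0.1; c=np.array([483,242.]); ax=np.array([np.cos(yaw),np.sin(yaw)]); ay=np.array([-ax[1],ax[0]])
out=[];crops=[]
for i,dx in enumerate((-50,70)):
    p=np.r_[c+dx*ax-90*ay,300]
    (env.reach if i==0 else env.move_l)(p,down(yaw)); env.hold(.3)
    s=env.read_state(); im=viewer.camera("wrist"); cv2.imwrite(f"pics/p{i}.png",im)
    T=wpose(s); out.append(T.tolist()); print(s["time_s"],s["tool_pos"])
    d=np.linalg.inv(T)@np.r_[c,10,1]; k=viewer.camera_params("wrist"); u=k["cx"]-k["fx"]*d[0]/d[2]; print("expect",u,k["cy"]+k["fy"]*d[1]/d[2])
    u0=int(np.clip(u-130,0,380)); crops.append(im[0:290,u0:u0+260]); print("u0",u0)
json.dump(out,open("p.json","w"))
cv2.imwrite("pics/pc.png",cv2.convertScaleAbs(cv2.resize(np.hstack(crops),None,fx=1.5,fy=1.5,interpolation=cv2.INTER_CUBIC),alpha=1.3))
```

```text
5.35 [424.5 157.1 299.9]
expect 380.4656690877946 87.38690678319783
u0 250
6.65 [543.3 145.6 300.2]
expect 261.83838112917545 87.83391091392714
u0 131
```

View pics/pc.png

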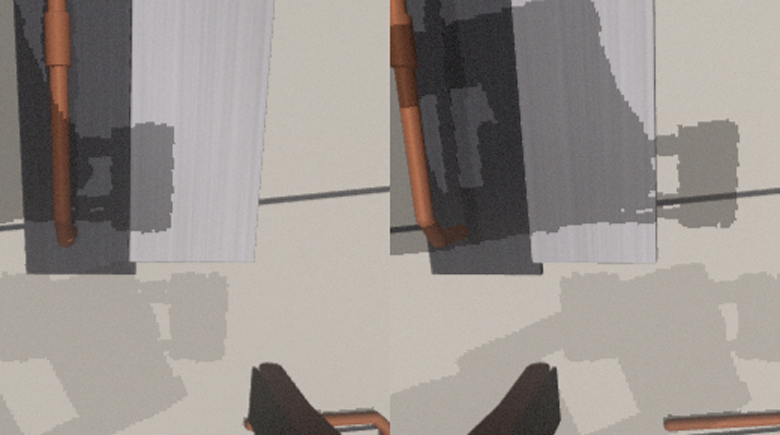

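The plate's near corners show in both views: (130,262)/(254,262) in the left panel and (530,262)/(656,263) in the right. Its far end is just outside the frame. I'll triangulate the near edge, take the direction from the side edges, and check the centre with the top camera.

Run:
```python
from h import *
import json
T=[np.array(t) for t in json.load(open("p.json"))]
r0=lambda x,y: ray("wrist",(250+x/1.5,y/1.5),T[0]); r1=lambda x,y: ray("wrist",(131+(x-390)/1.5,y/1.5),T[1])
L,e1=tri([r0(130,262),r1(530,262)]); Rr,e2=tri([r0(254,262),r1(656,263)])
print(L,e1,Rr,e2,"width",np.linalg.norm(L-Rr))
for n,f,a,b in (("L0",r0,(130,258),(132,2)),("R0",r0,(254,258),(274,2)),("L1",r1,(530,258),(512,2)),("R1",r1,(656,258),(655,2))):
    v=onz(f(*b),10)-onz(f(*a),10); print(n,np.arctan2(-v[0],v[1]).round(4),np.linalg.norm(v))
w=Rr-L; print("yaw from near edge",np.arctan2(w[1],w[0]))
im=cv2.imread("pics/top0.png"); h=cv2.cvtColor(im,cv2.COLOR_BGR2HSV)
m=cv2.inRange(h,(0,0,98),(180,14,125)); roi=np.zeros_like(m); roi[170:232,160:262]=255
for c in blobs(m&roi,600):
    r=cv2.minAreaRect(c); q=np.array([onz(ray("top",b),10) for b in cv2.boxPoints(r)]); print("top",r,q.mean(0),[np.linalg.norm(q[i]-q[i-1]) for i in range(2)]); 
    print(q)
```

```text
[430.8 158.8  15.8] [0.1, 0.1] [519.2 148.6  10.9] [0.2, 0.2] width 89.14603792206137
L0 -0.1025 163.31965618781592
R0 -0.1037 163.26171644876692
L1 -0.1168 163.53168985856374
R1 -0.1131 163.4724014648077
yaw from near edge -0.11516057080577476
top ((210.84616088867188, 198.7307586669922), (69.58348846435547, 33.737449645996094), 7.125016689300537) [483.8 242.5  10. ] [np.float64(180.30189337442272), np.float64(88.08656355673007)]
[[449.6 335.5  10. ]
 [537.5 329.7  10. ]
 [517.9 148.6  10. ]
 [430.4 156.2  10. ]]
```

The measurements agree: plate centre is about (484.5, 243), yaw −0.108, and height 11–16 mm against 10 in the text. Now the grasp.

Run:
```python
from h import *
yaw,t=-0.218,np.radians(40)
Rz=R.from_euler('z',yaw); u=Rz.apply([-np.sin(t),0,np.cos(t)]); x=Rz.apply([np.cos(t),0,np.sin(t)])
M=np.array([453.1,-308.4,112.2]); G=M-12*x-18*u; q=down(yaw,t)
tcp=G+61*u; print("G",G,"tcp",tcp, env.ik(tcp,q), env.ik(tcp+80*u,q), env.ik([484.5,243,156],down(-0.108)))
set_gripper(64)
env.reach(tcp+[0,0,150]+0*u,down(yaw)) if False else env.reach(tcp+80*u,q)
print(env.read_state()["time_s"])
hit=env.move_l(tcp,rate=70,f_stop=8); s=env.read_state(); print("hit",hit,s["tool_pos"],s["force"],s["time_s"])
if not hit:
    set_gripper(0); s=env.read_state(); print(s["width"],s["grip_force"],s["force"],s["time_s"])
    cv2.imwrite("pics/g0.png",viewer.camera("wrist")); cv2.imwrite("pics/g0s.png",viewer.camera("scene")[120:260,180:360])
```

```text
G [ 455.4 -308.9   90.7] tcp [ 417.1 -300.4  137.4] None [-0.9  0.3  2.3  1.8  0.4 -2.4] [ 0.4  0.5  1.9 -0.   0.7  0.6]
9.6Traceback (most recent call last):
  File "<stdin>", line 9, in <module>
station.IKError: the arm cannot follow that straight line within its joint ranges
```

Run:
```python
from h import *
np.set_printoptions(precision=2,suppress=True)
yaw,t=-0.218,np.radians(40)
Rz=R.from_euler('z',yaw); u=Rz.apply([-np.sin(t),0,np.cos(t)]); x=Rz.apply([np.cos(t),0,np.sin(t)])
M=np.array([453.1,-308.4,112.2]); G=M-12*x-18*u
print(env.read_state()["qpos"],env.read_state()["tool_pos"])
for flip in (0,1):
  for ph in range(-40,41,10):
    # tool-frame rotation about tool y by ph; same in-hand rotation at the place
    E=R.from_euler('y',ph,degrees=True)*R.from_euler('z',np.pi*flip)
    g=R.from_quat(down(yaw,t))*E; p0=R.from_quat(down(-0.108))
    Z=g.apply([0,0,1]); res=[]
    for d in (61,81,141): res.append(env.ik(G-d*Z,g.as_quat()))
    for pf in (0,1):
        p=R.from_euler('z',np.pi*pf)*p0*E; res.append(env.ik(np.array([484.5,243,92])-61*p.apply([0,0,1]),p.as_quat()))
    print(flip,ph,*[r if r is not None else '-' for r in res])
```

```text
[-0.89  0.35  2.33  1.82  0.43 -2.39] [ 367.33 -289.28  198.88]
0 -40 [-0.29  0.67  2.27  4.11  0.82  2.29] [-0.26  0.64  2.3   4.15  0.82  2.28] [-0.15  0.53  2.36  4.31  0.83  2.2 ] [ 0.69  0.76  1.63 -0.48  1.32  1.05] [0.1  0.59 2.07 1.21 0.74 2.31]
0 -30 [-0.42  0.61  2.31  3.81  0.66  2.42] [-0.39  0.57  2.34  3.85  0.65  2.4 ] [-0.32  0.44  2.41  4.    0.63  2.3 ] [ 0.64  0.68  1.7  -0.41  1.16  0.99] -
0 -20 - - - [ 0.58  0.62  1.77 -0.32  1.01  0.9 ] -
0 -10 - - - [ 0.52  0.56  1.84 -0.19  0.85  0.76] -
0 0 - - [-0.89  0.35  2.33  1.82  0.43 -2.39] [ 0.44  0.53  1.9  -0.    0.72  0.55] -
0 10 [-0.91  0.57  2.19  1.69  0.57 -2.33] [-0.93  0.52  2.2   1.62  0.58 -2.28] [-1.02  0.4   2.24  1.42  0.62 -2.12] [0.36 0.51 1.96 0.27 0.61 0.25] [ 0.52  0.56  1.84 -0.19  0.85 -2.38]
0 20 [-0.98  0.61  2.11  1.4   0.74 -2.13] [-1.01  0.58  2.12  1.35  0.76 -2.1 ] [-1.1   0.47  2.13  1.2   0.82 -2.  ] [ 0.27  0.51  2.01  0.62  0.58 -0.14] [ 0.58  0.62  1.77 -0.32  1.01 -2.24]
0 30 [-1.03  0.67  2.02  1.22  0.92 -2.02] [-1.06  0.64  2.02  1.18  0.94 -2.  ] [-1.15  0.56  2.02  1.07  1.02 
[... 1179 characters left out ...]
.44  0.53  1.9  -0.    0.72  0.55]
1 10 [-0.91  0.57  2.19  1.69  0.57  0.82] [-0.93  0.52  2.2   1.62  0.58  0.86] [-1.02  0.4   2.24  1.42  0.62  1.02] - [ 0.52  0.56  1.84 -0.19  0.85  0.76]
1 20 [-0.98  0.61  2.11  1.4   0.74  1.01] [-1.01  0.58  2.12  1.35  0.76  1.05] [-1.1   0.47  2.13  1.2   0.82  1.14] - [ 0.58  0.62  1.77 -0.32  1.01  0.9 ]
1 30 [-1.03  0.67  2.02  1.22  0.92  1.12] [-1.06  0.64  2.02  1.18  0.94  1.14] [-1.15  0.56  2.02  1.07  1.02  1.21] - [ 0.64  0.68  1.7  -0.41  1.16  0.99]
1 40 [-1.05  0.74  1.92  1.1   1.1   1.19] [-1.08  0.72  1.91  1.07  1.12  1.21] [-1.17  0.67  1.89  0.98  1.2   1.25] [0.1  0.59 2.07 1.21 0.74 2.31] [ 0.69  0.76  1.63 -0.48  1.32  1.05]
```

The flipped grasp works: tool x along tile −y, with the tile placed the other way round, which the task allows. Only the last joint needs to turn half a turn from here.

Run:
```python
from h import *
yaw,t=-0.218,np.radians(40)
Rz=R.from_euler('z',yaw); u=Rz.apply([-np.sin(t),0,np.cos(t)]); x=Rz.apply([np.cos(t),0,np.sin(t)])
M=np.array([453.1,-308.4,112.2]); G=M-12*x-18*u
q=(R.from_quat(down(yaw,t))*R.from_euler('z',np.pi)).as_quat(); tcp=G+61*u
env.reach(tcp+80*u,q)
for z in (60,120,150,180): print(z,env.ik(tcp+[0,0,z],q))
hit=env.move_l(tcp,rate=70,f_stop=8); s=env.read_state(); print("hit",hit,s["tool_pos"],s["force"],s["time_s"],s["width"])
if not hit:
    set_gripper(0); s=env.read_state(); print(s["width"],s["grip_force"],s["force"],s["time_s"])
    a=viewer.camera("wrist"); b=viewer.camera("scene")[110:270,150:390]
    cv2.imwrite("pics/g0.png",np.hstack([cv2.resize(a,(400,250)),cv2.resize(b,(375,250))]))
```

```text
60 [-0.8  0.4  2.2  1.8  0.4  0.8]
120 [-0.8  0.2  2.2  1.4  0.4  1.3]
150 [-0.8  0.2  2.2  1.2  0.4  1.5]
180 [-0.8  0.1  2.2  1.   0.4  1.7]
hit False [ 417.  -300.4  137.6] [1.1 0.  0. ] 13.5417 64.26115663120959
23.970226102672108 30.000711679458618 [1.7 0.6 5.9] 14.2417
```

View pics/g0.png

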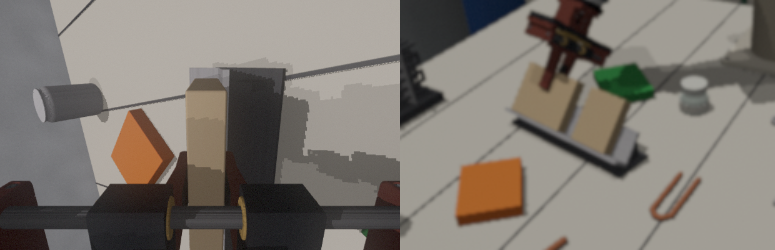

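The grip is good: width 24.0 mm, with the tile square between the pads in the left panel and the gripper on the long tile in the right. Now I'll lift it and carry it across.

Run:
```python
from h import *
s=env.read_state(); p=s["tool_pos"]
env.move_l(p+[0,0,25],rate=40); env.move_l(p+[0,0,150],rate=100)
s=env.read_state(); print(s["time_s"],s["width"],s["force"])
q=down(-0.108); P=np.array([484.5,243,0])
print(env.ik(P+[0,0,310],q))
env.reach(P+[0,-130,330],q); s=env.read_state(); print(s["time_s"],s["width"],s["tool_pos"],s["force"])
env.move_l(P+[0,0,290],q,rate=120); env.hold(.3); s=env.read_state(); print(s["time_s"],s["width"],s["tool_pos"],s["force"])
a=viewer.camera("wrist"); b=viewer.camera("scene")[60:300,330:600]
cv2.imwrite("pics/c0.png",np.hstack([cv2.resize(a,(480,300)),cv2.resize(b,(320,284)).copy() if 0 else cv2.resize(b,(320,300))]))
```

```text
16.5417 23.971555775798784 [-0.2 -0.1 -3.7]
[ 0.4  0.3  1.8 -0.   1.   0.6]
18.1083 23.993808864439778 [484.3 112.4 329.7] [-0.2 -0.1 -2.5]
19.6917 24.07052247866449 [484.6 242.7 290.2] [-0.7 -0.6 -2.8]
```

View pics/c0.png

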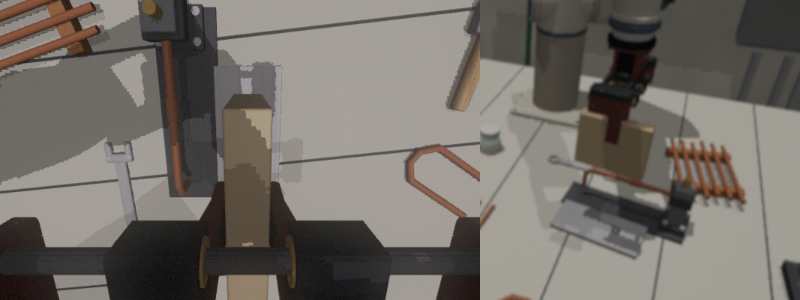

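The tile hangs upright over the plate and lines up with it. In the left panel it spans columns 225–272, centred on the plate's 215–282, and it is clear of the tube and post. I'll lower it gently.

Run:
```python
from h import *
P=np.array([484.5,243,0])
env.move_l(P+[0,0,175],rate=70); s=env.read_state(); print(s["time_s"],s["tool_pos"],s["force"],s["width"])
hit=env.move_l(P+[0,0,147],rate=15,f_stop=4); s=env.read_state(); print(hit,s["time_s"],s["tool_pos"],s["force"],s["width"])
a=viewer.camera("wrist"); b=viewer.camera("scene")[120:300,350:550]
cv2.imwrite("pics/d0.png",np.hstack([cv2.resize(a,(440,300)),cv2.resize(b,(333,300))]))
```

```text
21.5833 [484.7 243.1 175.4] [ 0.9 -0.8 -1.3] 24.141899795503214
True 22.9667 [484.5 242.9 151.9] [ 0.4 -0.2  4.1] 23.872476091340655
```

View pics/d0.png

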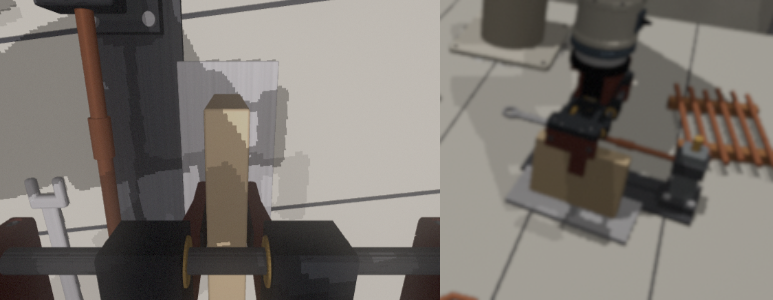

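The tile touched down at TCP z = 151.9 (expected 153), standing mid-plate and parallel to its edges. I'll release and retreat.

Run:
```python
from h import *
set_gripper(50); env.hold(.2); p=env.read_state()["tool_pos"]
env.move_l(p+[0,0,60],rate=60); env.move_l(p+[0,0,150],rate=120)
env.hold(.2); s=env.read_state(); print(s["time_s"],s["force"],s["width"])
a=viewer.camera("wrist"); b=viewer.camera("scene"); t=viewer.camera("top")
cv2.imwrite("pics/e0.png",np.vstack([np.hstack([cv2.resize(a,(400,250)),cv2.resize(b[110:290,200:560],(400,250))]),cv2.resize(t[130:280,100:580],(800,250))]))
```

```text
26.125 [-0.  -0.1 -0.3] 49.91534402113765
```

View pics/e0.png

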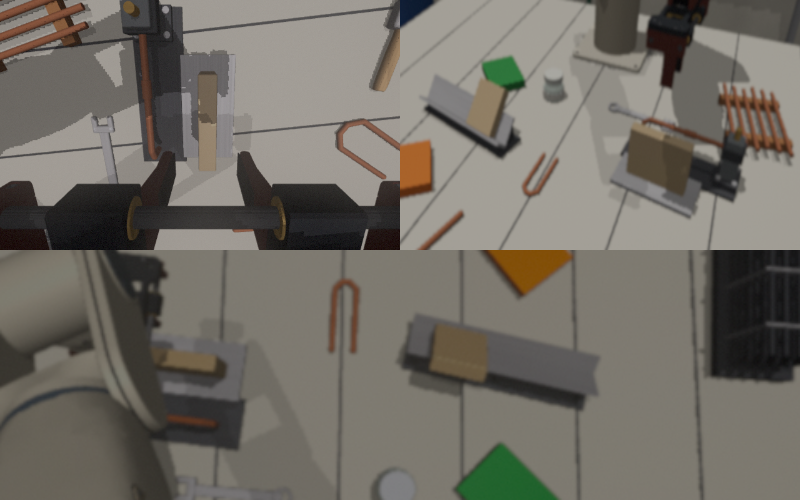

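The tile stands upright mid-plate: wrist panel (207,120), scene panel (660,158). The short tile still leans on the rest at (460,352) in the top panel. The gripper is clear, so I'm handing in.

```bash
python3 -c "
from station import workorder; print(workorder.sign_off())"
```

```text
the job is handed in; nothing more can be done
None
```

I stood the long tile upright on its long edge in the middle of the plate, lengthwise, left the short tile leaning on the rest, and handed the job in after about 26 s of the 38 s; sign-off gave no verdict.

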